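Seat the grinder burr in its drive spindle

TASK

Take the conical grinder burr out of its stand, set its tapered shank into the spindle of the open grinder drive, and turn it under a light push of 10 to 20 N until its slots find the spindle's two dogs. Press it fully home, with the flange flat on the spindle nose, never pushing with more than 45 N, then let go. Leave the screwdriver, ring, jar and tamper where they are.

Things in the scene. Friction and masses are not known exactly. Their poses are not given: they have to be found in the camera images.
- burr: Steel grinder burr, loose, about 0.3 kg, 94 mm tall, upright in the stand, flange on the stand's top. Origin: centre of the flange's underside; z up its axis; x, y square to the neck faces. Flange 54 mm across, z 0 to 12 mm; its underside is cut by a cross of open slots along x and y, 11 mm wide, 7 mm deep (either pair fits the dogs). Fluted cone 42 to 26 mm across, z 12 to 28 mm.
- neck (a point): On the burr's axis, 52 mm above its origin: a good height to grip. The plain square neck here is 18 x 18 mm, sides free, and runs from 28 mm (top of the cone) to 62 mm (top end) above the burr's origin; its faces look along the burr's x and y.
- shank_tip (a point): Centre of the small lower end of the burr's tapered shank, 32 mm below the burr's origin. The shank is 16 mm across here and 24 mm at the flange.
- stand: Fixed dark wooden block 75 x 75 x 42 mm with an upright 29 mm through hole in the middle that holds the burr's shank loosely (at least 2 mm play all round). Origin: centre of its underside; z up.
- drive_unit: Fixed grinder drive: black base 120 x 120 x 8 mm, round black gearbox 104 mm across up to 44 mm height, steel motor 62 mm across lying out towards the unit's +x, to 165 mm from the origin and 67 mm high. The steel spindle nose, 54 mm across, stands up from the gearbox to 90 mm height. Origin: on the spindle axis at the base's underside; z up.
- spindle_mouth (a point): On the upright spindle axis at the flat nose face, 90 mm above the table. The taper bore opens here, 25 mm across, narrowing by 1 mm in diameter per 4 mm of depth, like the shank; about 0.4 mm play all round when home. The burr is home when its origin is at this point. The gearbox holds the spindle against turning (up to about 6 N m).
- dog_top (a point): On the spindle axis, 5 mm above the nose face: the height of the tops of two steel dogs on opposite sides of the nose, each 8 mm wide, 14.5 to 26 mm from the axis. Their angle differs every time and is not measured: see or feel for it. Off the dogs the flange stops here and only turning helps (up to 90 degrees); within about 4 degrees of a slot it goes down.
- button_top (a point): On the spindle axis, 23 mm below the mouth: start height of the top of a thrust button in the bore. It meets the shank tip when the flange is still 9 mm above the nose. It has no spring, stays where it is pushed, and needs about 7 N all the way down (the burr's weight of some 3 N counts towards it).
- screwdriver: Bystander, to be left alone: screwdriver 170 mm long, black handle, lying; origin at mid-length underneath, x towards the tip.
- adjusting_ring: Bystander, to be left alone: black plastic ring 72 mm across, 22 mm high; origin at the centre of its underside.
- screw_jar: Bystander, to be left alone: small glass jar 52 mm across, 60 mm high, steel cap; origin at the centre of its underside.
- tamper: Bystander, to be left alone: steel coffee tamper 54 mm across, 70 mm high; origin at the centre of its underside.
Things that resemble listed ones, but are neither listed nor needed, are in the scene too. What is shaped like the burr but purple or red is not meant.

How it is judged:
On the way, in this order (a step that is already met when the one before it is completed fails the run):
1. the burr is lifted out of its stand, shank clear of the block (z of shank_tip in the frame of stand above 0.045 m), for 0.1 s.
2. the shank is in the spindle taper, at least 12 mm deep and upright (z of shank_tip in the frame of spindle_mouth below -0.012 m and horizontal distance between shank_tip and spindle_mouth below 0.006 m and angle between burr's own z axis and vertical below 0.15 rad), for 0.2 s.
3. the slots have dropped over the dogs and the flange is on the nose (z of burr in the frame of spindle_mouth between -0.003 and 0.002 m and horizontal distance between burr and spindle_mouth below 0.003 m and angle between burr's own z axis and vertical below 0.05 rad), for 0.2 s.
At the end, for the whole second after the job is handed in: The burr sits upright and fully home in the spindle: its flange's underside is within 2 mm of the nose face, its axis within 3 mm of the spindle axis and within 0.05 rad of vertical; it is at rest and let go (all of step 3 and linear speed of burr below 0.01 m/s and contact force between burr and the fingers below 0.1 N); the robot touches nothing.
It fails at once if the burr is pushed against the drive with more than 45 N (contact force between burr and drive_unit above 45 N).
It fails at once if the screwdriver is moved by more than 30 mm (distance of screwdriver from where it was at the start of the episode above 0.03 m).
It fails at once if the adjusting ring is moved by more than 30 mm (distance of adjusting_ring from where it was at the start of the episode above 0.03 m).
It fails at once if the screw jar is moved by more than 30 mm (distance of screw_jar from where it was at the start of the episode above 0.03 m).
It fails at once if the tamper is moved by more than 30 mm (distance of tamper from where it was at the start of the episode above 0.03 m).
It also fails if it takes over 72 s, if anything falls off the work surface, if the arm or the gripper's body presses on something with over 40 N, if the wrist force passes 120 N, or if a joint passes its speed limit or range.

ROBOT

A 6-joint arm with a two-finger parallel gripper is mounted at the origin on the work surface. World frame = base frame: x ahead of the robot, y to its left, z up, the work surface at z = 0. Lengths are in m, angles in rad, forces in N, time in s.
With the tool pointing down it reaches from about 0.35 to 0.95 m from the base axis. Payload 17.4 kg.
Tool frame: the origin (TCP) lies at the very end of the fingers, on their centre line; the grasp point (between the pads) lies 19 mm behind it; x points along the fingers, y is the direction in which the jaws open and shut, and the axes are right-handed (so a half turn about x gives the same grasp; the last joint's range is limited). The gripper opens to 93 mm and grips with 3 to 60 N. Pads are 15 mm wide; open, the fingers measure 128 mm over their backs; the gripper's body (75 mm by 188 mm) begins 65 mm behind the grasp point.
Start: joints at [-1.307, 0.116, 1.442, -0, 1.584, -0.038], TCP at [0.201, -0.645, 0.18] pointing down, gripper open.
Joint ranges: [-2.83, 2.83], [-0.83, 2.19], [0.07, 2.5], [-1.14, 4.28], [0.01, 3], [-2.97, 2.97]. Speed limits (rad/s): [1.89, 1.89, 2.22, 3.14, 3.14, 3.14].

INTERFACE

Orientations are given as a rotation vector (axis times angle).
In Python, from workcell import env gives the robot as it stands.
- The arm moves only by the shell command python3 -m pendant 'ROWS'. ROWS is JSON, a list that holds one entry, the list of rows, each a list of 7 numbers: the closure, from -1 (fully open) to 1 (shut), then the shift along the tool's x, y, z normalised to -1 to 1, where 1 is 0.08 m, then the turn, a rotation vector about the tool's x, y, z normalised to -1 to 1, where 1 is 180 degrees. A call has 1 to 8 rows; each row shifts and turns the commanded pose from where the row before left it, along the tool's axes as they then stand; what a row does not reach is not made up. A row lasts 1/12 s, in which the tool goes at most 41.7 mm and 7.16 degrees, less where a joint would pass 70% of its speed; a pose out of reach is approached as far as the arm can. A call with a number of a shift or a turn outside -1 to 1 is refused whole. A call with a gripper value outside its range is refused whole. The fingers move at their own pace and stop on an object; the grip force is fixed at half the most. Time passes only in rows, so rows that do not move let the fingers close. It gives the time, the measured TCP pose, the force and the opening at its end, in the units of the state.
- env.sense(): the state, without advancing time (a new reading comes with each control period).
- env.capture(name): name is "side" or "top" or "wrist"; returns a dict with "frame" (384x512x3 uint8, red, green, blue), "K" (3x3 intrinsics, pixels), "R" (3x3) and "t" (3): a world point X has camera coordinates R X + t. Camera axes: x right, y down, z forward; pixel columns grow to the right and rows downward; lengths in m; the calibration is good to about 2 mm. A picture is of the moment at which its call begins. There is no depth.
- env.hand_in(): hands the job in, once; it reports no verdict.
The state is a dict: "clock": time; "joint_positions": joint angles; "joint_vel": joint speeds; "joint_efforts": joint torques, N m; "eef_pos": TCP position; "tcp_rot": TCP orientation; "force": force on the tool from outside, world axes, zero at the start; "wrist_torque": the same for the moment, N m; "finger_gap": opening from 0.0 (shut) to 1.0 (fully open).
Only numpy, scipy, OpenCV 4.12 (cv2) and the standard library are available. Lean on these libraries where they do the work, as an engineer would, in place of code of your own. Each camera call takes 0.05 s, during which the arm holds its last target.

## Working session

There is one attempt and no reset: what is moved stays moved. The work goes in short steps, Python scripts to look and compute and a shell command to move; the robot and the scene stay as the last step left them, time stands still between calls to the robot, and variables do not carry over. Pictures are saved under pics/ and viewed, and the job is handed in when it is done.

```bash
ls; mkdir -p pics
python3 - <<'E'
from workcell import env
import cv2
print(env.sense())
for n in ("side","top","wrist"):
    c=env.capture(n); cv2.imwrite(f"pics/{n}0.png",c["frame"][:,:,::-1]); print(n,c["K"].tolist(),c["R"].tolist(),c["t"].tolist())
E
```

```text
pics
{'clock': 0.0, 'joint_positions': array([-1.30685433e+00,  1.16497767e-01,  1.44226744e+00, -3.64666011e-06,
        1.58401145e+00, -3.77954136e-02]), 'joint_vel': array([ 0.00040861, -0.00014741,  0.00044669, -0.00154476,  0.00122375,
        0.00019444]), 'joint_efforts': array([-2.19678572e-03, -7.21262527e+01, -6.22607231e+01,  7.79537810e-02,
        2.39002513e-02, -5.92393940e-05]), 'eef_pos': array([ 0.20052311, -0.64426122,  0.17949592]), 'tcp_rot': array([ 2.0593506 ,  0.31431708, -2.05963644]), 'force': array([-0.34841836, -0.31922619, -1.42924531]), 'wrist_torque': array([ 0.0015799 ,  0.01268465, -0.00541612]), 'finger_gap': 1.0004492568870982}
side [[402.13285212528126, 0.0, 252.92896568047522], [0.0, 402.13285212528126, 186.83798825080078], [0.0, 0.0, 1.0]] [[-0.9726446580381076, -0.23229750905238483, 0.0004862900270455894], [-0.18037482318975057, 0.7539185814213161, -0.6317212167934021], [0.14638064198929934, -0.6145279813610829, -0.7751955029378544]] [0.5324948970308717, 0.15839047686860058, 1.127901480489491]
top [[346.9305695723517, 0.0, 251.63905969321087], [0.0, 346.9305695723517, 187.20008501454535], [0.0, 0.0, 1.0]] [[-0.02753414390027541, -0.9995748780564402, -0.009588226015874762], [-0.9993700573165218, 0.02774082261772198, -0.022134482141310554], [0.022391057564367954, 0.008972731966611608, -0.9997090229772885]] [-0.004619830273997673, 0.5299320207036813, 0.933929450125441]
wrist [[284.08309380054385, 0.0, 253.63886793116475], [0.0, 284.08309380054385, 194.07126273815865], [0.0, 0.0, 1.0]] [[0.2970066499052475, -0.9548738206367746, -0.0017425769973437647], [-0.9132110705705883, -0.28457999117220073, 0.29165008008185345], [-0.2789849288033015, -0.08503067262441238, -0.9565234938116566]] [-0.6752752569325006, -0.034116205581138405, 0.3919351848917122]
```

View pics/side0.png

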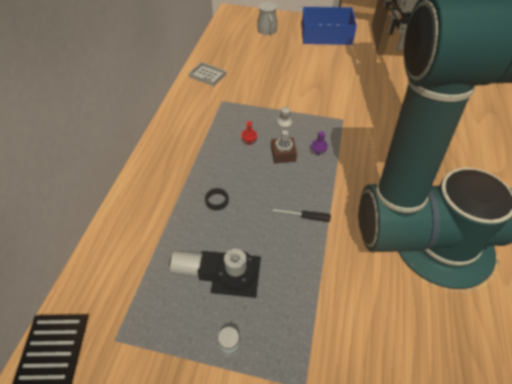

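View pics/top0.png

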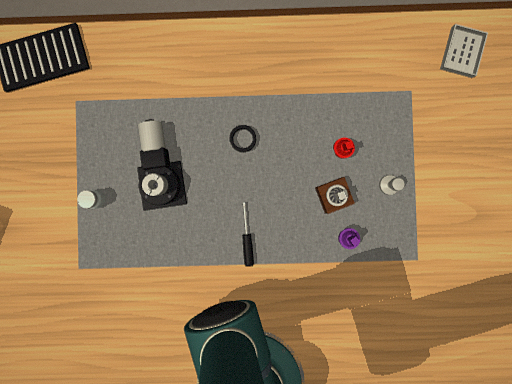

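View pics/wrist0.png

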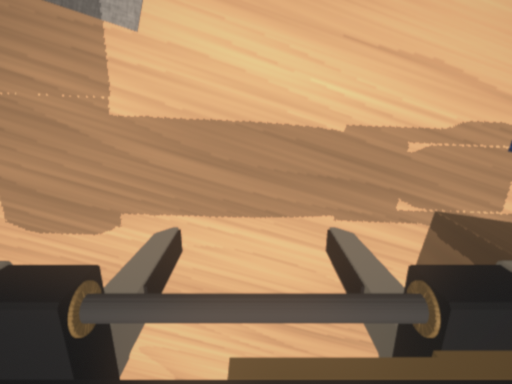

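Candidates in the top view:
- Steel burr in the brown block, (337,195).
- Red look-alike, (344,148).
- Purple look-alike, (349,238).
- Tamper, (392,185).
- Steel-capped jar, (88,200).

By the description the burr is the steel one in the brown stand. I'll check it in a close crop.

Run:
```python
import cv2,numpy as np
t=cv2.imread("pics/top0.png"); s=cv2.imread("pics/side0.png")
z=lambda im,x,y,w,h,k: cv2.resize(im[y:y+h,x:x+w],None,fx=k,fy=k,interpolation=cv2.INTER_CUBIC)
a=z(t,307,165,50,50,8); b=z(t,130,150,60,64,6.25)
b=cv2.resize(b,(400,400*64//60))[:400]
cv2.imwrite("pics/crop_top.png",np.hstack([a,b]))
a=z(s,260,100,50,70,8)[:560]; b=z(s,200,240,50,70,8)
cv2.imwrite("pics/crop_side.png",np.hstack([a,b]))
```

```text
(no output)
```

View pics/crop_top.png

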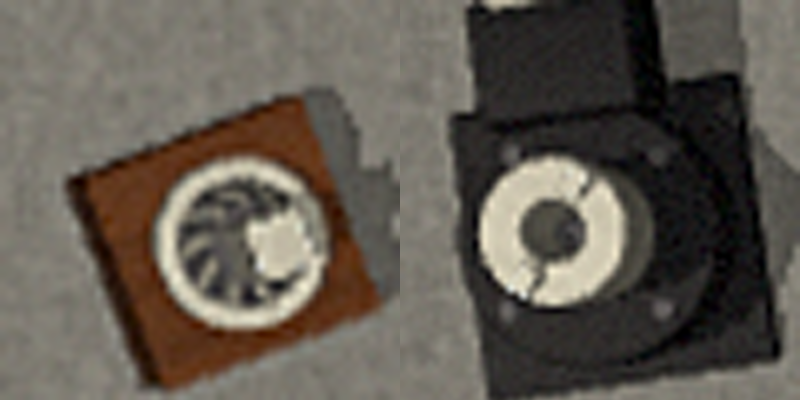

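View pics/crop_side.png

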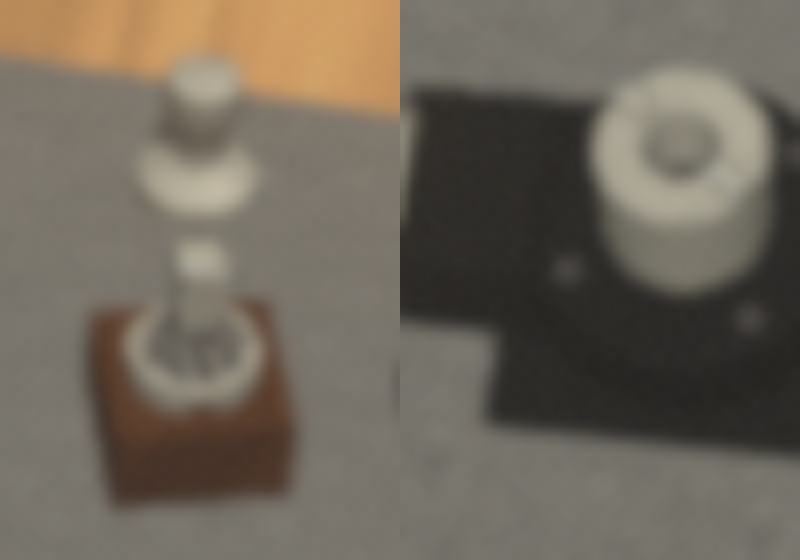

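The crop confirms the burr: steel, with a fluted cone and a square neck, in the brown block. The nose in the second crop shows dark dog marks at about (583,187) and (538,280).

```bash
cat > h.py <<'E'
import numpy as np,cv2
from scipy.spatial.transform import Rotation as Ro
from workcell import env
def ray(c,uv,z):
    K,R,t=[np.array(c[k]) for k in "KRt"]
    C=-R.T@t; d=R.T@np.linalg.inv(K)@np.array([uv[0],uv[1],1.])
    return C+d*(z-C[2])/d[2]
def proj(c,X):
    K,R,t=[np.array(c[k]) for k in "KRt"]
    p=K@(R@np.array(X)+t); return p[:2]/p[2]
def state():
    s=env.sense(); return s,Ro.from_rotvec(s["tcp_rot"]).as_matrix()
def crop(im,x,y,w,h,k,fn):
    cv2.imwrite(fn,cv2.resize(im[y:y+h,x:x+w,::-1],None,fx=k,fy=k,interpolation=cv2.INTER_CUBIC))
E
python3 - <<'E'
from h import *
s,R=state(); print(R.round(3))
t=env.capture("top"); si=env.capture("side")
def seg(c,x,y,w,h,name,th=150):
    im=c["frame"][y:y+h,x:x+w].astype(int); 
    m=((im.min(2)>th)).astype(np.uint8)
    n,l,st,ce=cv2.connectedComponentsWithStats(m)
    for i in range(1,n):
        if st[i,4]>40:
            cs,_=cv2.findContours((l==i).astype(np.uint8),cv2.RETR_EXTERNAL,cv2.CHAIN_APPROX_NONE)
            e=cv2.fitEllipse(cs[0]); print(name,st[i],np.array(e[0])+[x,y],e[1],e[2])
seg(t,307,165,50,50,"burr top"); seg(t,130,162,60,55,"nose top")
seg(si,260,128,50,45,"burr side",130); seg(si,215,240,45,50,"nose side",130)
print("burr",ray(t,(337.1-.4,195.2-.4),.054),"nose",ray(t,(152.8-.4,184.5-.4),.09))
# side: burr flange center (195,352)/8, nose (682,148)
print("burr side",ray(si,(260+195/8-.4,100+350/8-.4),.054),"nose side",ray(si,(200+282/8-.4,240+147/8-.4),.09))
E
```

```text
[[-0.     0.297 -0.955]
 [ 0.001 -0.955 -0.297]
 [-1.    -0.001 -0.   ]]
burr top [ 20  20  20  21 136] [336.15904808 195.17019844] (17.854209899902344, 19.25464630126953) 166.11148071289062
nose top [ 12  12  21  22 252] [152.08947945 184.44160461] (18.602657318115234, 19.55374526977539) 115.98223876953125
nose side [ 10   9  20  19 227] [234.60998726 257.82450104] (18.030729293823242, 19.457597732543945) 69.77659606933594
burr [ 0.50300065 -0.23707416  0.054     ] nose [0.54219515 0.22514713 0.09      ]
burr side [ 0.49958969 -0.23204321  0.054     ] nose side [0.53909156 0.22819297 0.09      ]
```

```bash
python3 -m pendant '[[[-1,-0.15,-0.32,-0.35,0,0,0],[-1,-0.15,-0.32,-0.35,0,0,0],[-1,-0.15,-0.32,-0.35,0,0,0],[-1,-0.15,-0.32,-0.35,0,0,0],[-1,-0.15,-0.32,-0.35,0,0,0],[-1,-0.15,-0.32,-0.35,0,0,0]]]'; python3 -m pendant '[[[-1,0,-0.32,-0.35,0,0,0],[-1,0,-0.32,-0.35,0,0,0],[-1,0,-0.32,-0.35,0,0,0],[-1,0,-0.32,-0.35,0,0,0],[-1,0,-0.32,-0.35,0,0,0],[-1,0,-0.32,-0.35,0,0,0],[-1,0,0,0,0,0,0],[-1,0,0,0,0,0,0]]]'
python3 - <<'E'
from h import *
s,R=state(); print(s["clock"],s["eef_pos"],R.round(3).tolist())
w=env.capture("wrist"); cv2.imwrite("pics/w1.png",w["frame"][:,:,::-1]); print(proj(w,[.501,-.235,.054]),proj(w,s["eef_pos"]))
E
```

```text
clock: 0.75
eef_pos: [0.3158, -0.4462, 0.2528]
tcp_rot: [2.059, 0.313, -2.059]
force: [0.5, -0.3, -0.6]
finger_gap: 0.998
clock: 1.42
eef_pos: [0.4308, -0.2499, 0.2523]
tcp_rot: [2.057, 0.316, -2.057]
force: [-0.1, 0.8, -0.3]
finger_gap: 1.001
1.4167 [ 0.43081915 -0.24986786  0.25232589] [[0.0, 0.3, -0.954], [-0.0, -0.954, -0.3], [-1.0, 0.0, -0.0]]
[258.15349338 115.21265773] [252.57710737 218.00081552]
```

View pics/w1.png

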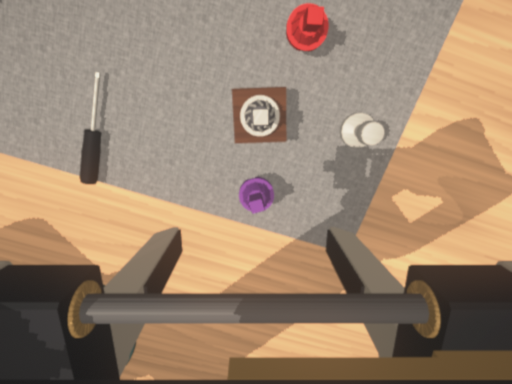

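The wrist view shows the burr in its brown block at (260,116), almost exactly where I predicted it. Red is at (307,25), purple at (256,195) and the tamper at (365,130).

Run:
```python
from h import *
w=env.capture("wrist"); f=w["frame"]; crop(f,225,80,70,70,8,"pics/w1c.png")
im=f[80:150,225:295].astype(int)
m=(im.min(2)>140).astype(np.uint8)
n,l,st,ce=cv2.connectedComponentsWithStats(m)
for i in range(1,n):
    if st[i,4]>15:
        cs,_=cv2.findContours((l==i).astype(np.uint8),cv2.RETR_EXTERNAL,cv2.CHAIN_APPROX_NONE)
        print(st[i],ce[i]+[225,80],cv2.minAreaRect(cs[0]),cv2.fitEllipse(cs[0]))
```

```text
[   0    0   70   70 1232] [251.12094156 117.24918831] ((34.5, 34.5), (69.0, 69.0), 90.0) ((38.01934051513672, 34.26203155517578), (73.56150817871094, 88.38336944580078), 89.57492065429688)
[ 15  14  38  42 524] [257.0019084 113.9370229] ((33.5, 34.5), (41.0, 37.0), 90.0) ((33.5277099609375, 34.50501251220703), (37.863311767578125, 40.73344802856445), 1.6271089315414429)
[ 26  28  17  17 239] [259.10460251 115.77824268] ((34.0, 36.0), (16.0, 16.0), 90.0) ((34.07594680786133, 35.850189208984375), (16.465925216674805, 18.409496307373047), 34.85545349121094)
```

View pics/w1c.png

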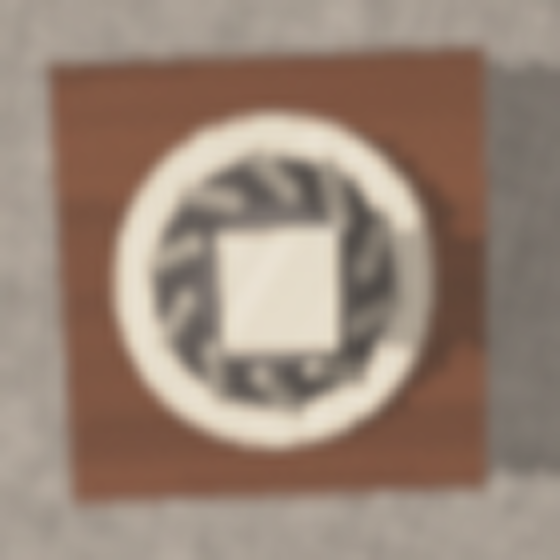

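Run:
```python
from h import *
w=env.capture("wrist"); s,R=state(); print(s["joint_positions"].round(3))
P=[ray(w,(225+x/8-.44,80+y/8-.44),.104)[:2] for x,y in [(215,230),(337,222),(343,350),(222,352)]]
P=np.array(P); print(P.round(4)); 
for i in range(4):
    d=P[(i+1)%4]-P[i]; print(np.hypot(*d).round(4),np.degrees(np.arctan2(d[1],d[0])).round(1))
print("neck c",P.mean(0))
print("flange", ray(w,(225+274/8-.44,80+280/8-.44),.054))
S=np.array([ray(w,(225+x/8-.44,80+y/8-.44),.042)[:2] for x,y in [(50,65),(485,48),(490,488),(75,500)]])
for i in range(4):
    d=S[(i+1)%4]-S[i]; print(np.hypot(*d).round(4),np.degrees(np.arctan2(d[1],d[0])).round(1))
print("stand",S.mean(0))
print(np.degrees(np.arctan2(R[1,1],R[0,1])))
```

```text
[-0.581 -0.282  1.7   -0.     1.723  0.688]
[[ 0.5062 -0.2259]
 [ 0.5127 -0.2428]
 [ 0.4954 -0.2494]
 [ 0.4897 -0.2321]]
0.0181 -69.1
0.0185 -159.1
0.0182 108.2
0.0176 20.6
neck c [ 0.50102988 -0.23757497]
flange [ 0.50116911 -0.23759004  0.054     ]
0.0744 -70.6
0.0743 -160.2
0.0749 108.9
0.0737 19.5
stand [ 0.50082578 -0.23809559]
-72.75311519612166
```

```bash
python3 -m pendant '[[[-1,0,0.058,-0.442,0,0,0],[-1,0,0.058,-0.442,0,0,0],[-1,0,0,0,-0.0155,0,0],[-1,0.375,0,0,0,0,0],[-1,0.375,0,0,0,0,0],[-1,0.375,0,0,0,0,0],[-1,0.375,0,0,0,0,0],[-1,0,0,0,0,0,0]]]'
python3 - <<'E'
from h import *
s,R=state(); print(s["clock"],s["eef_pos"],np.degrees(np.arctan2(R[1,1],R[0,1])),R[:,0])
w=env.capture("wrist"); cv2.imwrite("pics/w2.png",w["frame"][:,:,::-1]); print(proj(w,[.501,-.2376,.104]),proj(w,s["eef_pos"]))
E
```

```text
clock: 2.23
eef_pos: [0.4976, -0.2393, 0.1261]
tcp_rot: [2.027, 0.363, -2.04]
force: [0.4, -0.6, -1.4]
finger_gap: 1.002
2.2333 [ 0.49764541 -0.23933867  0.12613999] -70.03651184228077 [-0.00702798  0.00359804 -0.99996883]
[252.25989936 203.92388588] [252.5838167  217.98793319]
```

View pics/w2.png

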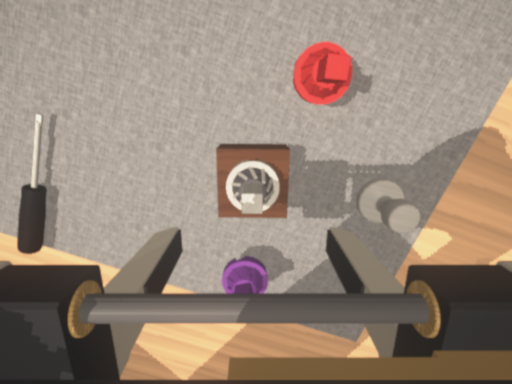

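The neck top sits at (252,204), as predicted, and is centred between the fingers. I'll let the arm settle and then correct.

```bash
python3 -m pendant '[[[-1,0,0,0,0,0,0],[-1,0,0,0,0,0,0]]]'
cat >> h.py <<'E'
def rep(tgt=None,yaw=None):
    s,R=state(); a=np.degrees(np.arctan2(R[1,1],R[0,1]))
    print("t",s["clock"].round(2) if hasattr(s["clock"],"round") else s["clock"],"pos",s["eef_pos"].round(4),"yaw",a.round(2),"tilt",R[:,0].round(4),"F",s["force"].round(1),"M",s["wrist_torque"].round(2),"gap",round(s["finger_gap"],3))
    if tgt is not None: print("tool shift norm",(R.T@(np.array(tgt)-s["eef_pos"])/.08).round(4))
    return s,R
E
python3 -c "
from h import *
s,R=rep([.501,-.2376,.075])
z=R.T@np.array([0,0,-1]); print('align', np.cross([1,0,0],z)/np.pi)"
```

```text
clock: 2.45
eef_pos: [0.501, -0.2401, 0.1347]
tcp_rot: [2.033, 0.357, -2.028]
force: [0.4, -0.0, 0.5]
finger_gap: 1.001
t 2.45 pos [ 0.501  -0.2401  0.1347] yaw -69.97 tilt [ 0.0024 -0.0013 -1.    ] F [ 0.4 -0.   0.5] M [-0.02  0.07  0.04] gap 1.001
tool shift norm [ 0.7463 -0.0312 -0.0094]
align [ 0.         -0.00056632 -0.00063128]
```

```bash
python3 -m pendant '[[[-1,0.25,-0.015,-0.005,0,0,0],[-1,0.25,-0.015,-0.005,0,0,0],[-1,0.21,0,0,0,0,0],[-1,0,0,0,0,0,0],[-1,0,0,0,0,0,0],[-1,0,0,0,0,0,0]]]'
python3 -c "
from h import *
s,R=rep([.501,-.2376,.075])
w=env.capture('wrist'); crop(w['frame'],150,130,220,160,3.5,'pics/w3.png')"
```

```text
clock: 2.95
eef_pos: [0.5012, -0.2372, 0.0777]
tcp_rot: [2.032, 0.358, -2.028]
force: [0.4, -0.2, 0.4]
finger_gap: 1.002
t 2.95 pos [ 0.5012 -0.2372  0.0777] yaw -69.93 tilt [ 0.0022 -0.0012 -1.    ] F [ 0.4 -0.2  0.4] M [-0.02  0.01  0.02] gap 1.002
tool shift norm [0.0339 0.004  0.0037]
```

View pics/w3.png

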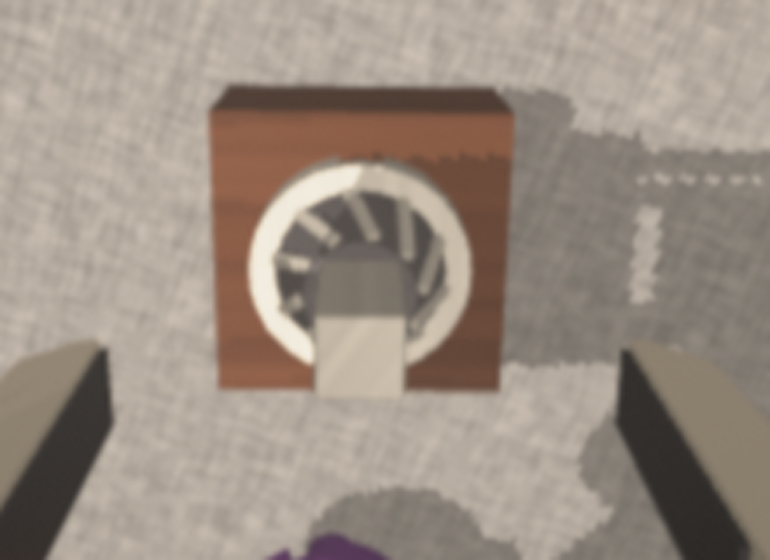

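The steel neck is square to the pads and centred between them, at about (360,355) in the crop. I'll close now.

```bash
python3 -m pendant '[[[-1,0.03,0,0.004,0,0,0],[1,0,0,0,0,0,0],[1,0,0,0,0,0,0],[1,0,0,0,0,0,0],[1,0,0,0,0,0,0],[1,0,0,0,0,0,0],[1,0,0,0,0,0,0],[1,0,0,0,0,0,0]]]'; python3 -m pendant '[[[1,0,0,0,0,0,0],[1,0,0,0,0,0,0],[1,0,0,0,0,0,0],[1,0,0,0,0,0,0]]]'
python3 -c "
from h import *
s,R=rep([.501,-.2376,.075])"
```

```text
clock: 3.67
eef_pos: [0.5, -0.2367, 0.0731]
tcp_rot: [2.031, 0.36, -2.031]
force: [0.7, 0.0, -0.4]
finger_gap: 0.55
clock: 4.0
eef_pos: [0.5, -0.2367, 0.073]
tcp_rot: [2.031, 0.36, -2.031]
force: [0.9, 0.0, -0.7]
finger_gap: 0.261
t 4.0 pos [ 0.5    -0.2367  0.073 ] yaw -69.92 tilt [-1.e-04  0.e+00 -1.e+00] F [ 0.9  0.  -0.7] M [ 0.03 -0.05  0.  ] gap 0.261
tool shift norm [-0.0246  0.0145 -0.0076]
```

```bash
python3 -m pendant '[[[1,0,0,0,0,0,0],[1,0,0,0,0,0,0],[1,0,0,0,0,0,0],[1,0,0,0,0,0,0],[1,0,0,0,0,0,0],[1,0,0,0,0,0,0]]]'
```

```text
clock: 4.5
eef_pos: [0.5, -0.2367, 0.073]
tcp_rot: [2.031, 0.36, -2.031]
force: [0.2, -0.9, -0.4]
finger_gap: 0.0
```

The gap reads 0.0, so the fingers closed without holding the neck. I'll look.

```bash
python3 -c "
from h import *
s,R=rep()
print(s['joint_positions'],s['joint_efforts'])
w=env.capture('wrist'); cv2.imwrite('pics/w4.png',w['frame'][:,:,::-1])
w=env.capture('side'); crop(w['frame'],230,60,120,120,5,'pics/s4.png')"
```

```text
t 4.5 pos [ 0.5    -0.2367  0.073 ] yaw -69.92 tilt [-0.  0. -1.] F [ 0.2 -0.9 -0.4] M [-0.    0.03  0.01] gap 0.0
[-4.88243350e-01 -1.00562569e-01  1.83469501e+00  1.90173049e-05
  1.40749873e+00  7.32048138e-01] [ 4.66949257e-05 -5.15658081e+01 -6.00754595e+01  6.75328821e-02
 -4.08593996e-02 -9.22931304e-05]
```

View pics/w4.png

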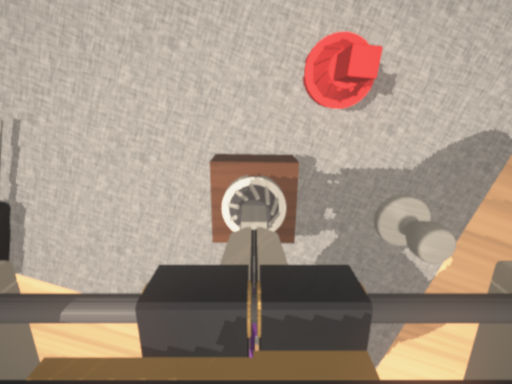

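View pics/s4.png

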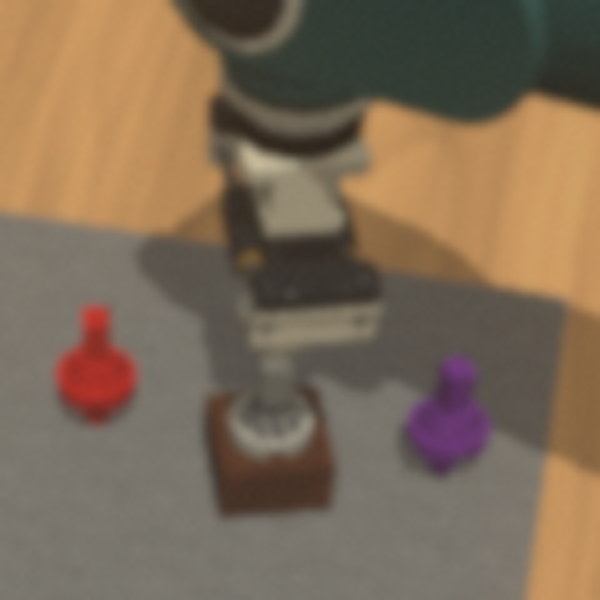

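```bash
python3 -c "
from h import *
s,R=rep()
for n in ('side','top','wrist'):
    c=env.capture(n); C=-np.array(c['R']).T@c['t']; print(n,C)
    for d in (0,.019,.04,.084): print(d,proj(c,s['eef_pos']-R[:,0]*d))
    if n!='wrist': 
        p=proj(c,s['eef_pos']).astype(int); crop(c['frame'],p[0]-35,p[1]-35,70,70,10,'pics/%s5.png'%n)
    else: crop(c['frame'],180,150,160,120,5,'pics/%s5.png'%n)
    print(p)
"
```

```text
t 4.6 pos [ 0.5001 -0.2367  0.073 ] yaw -69.92 tilt [ 0.  0. -1.] F [ 0.9 -0.5  0.2] M [ 0.   -0.03  0.05] gap 0.006
side [0.38139503 0.69741073 0.97414383]
0 [284.46178168 138.07257989]
0.019 [284.82906988 133.72434096]
0.04 [285.2450184  128.80002379]
0.084 [286.15238157 118.05796359]
[284 138]
top [ 0.50855932 -0.02769852  0.94534317]
0 [338.39233718 195.97759858]
0.019 [340.25460393 196.00226345]
0.04 [342.41206593 196.03083806]
0.084 [347.30617622 196.09565833]
[338 195]
wrist [ 0.57689372 -0.20967058  0.27712663]
0 [252.60003541 217.94317713]
0.019 [252.48727963 227.94443872]
0.04 [252.3362687  241.33887272]
0.084 [251.877955   281.99058272]
[338 195]
```

View pics/side5.png

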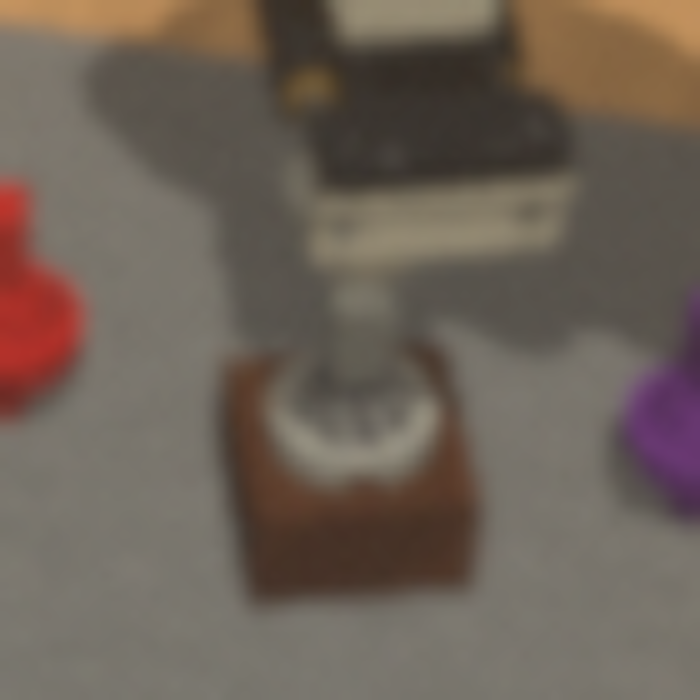

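View pics/wrist5.png

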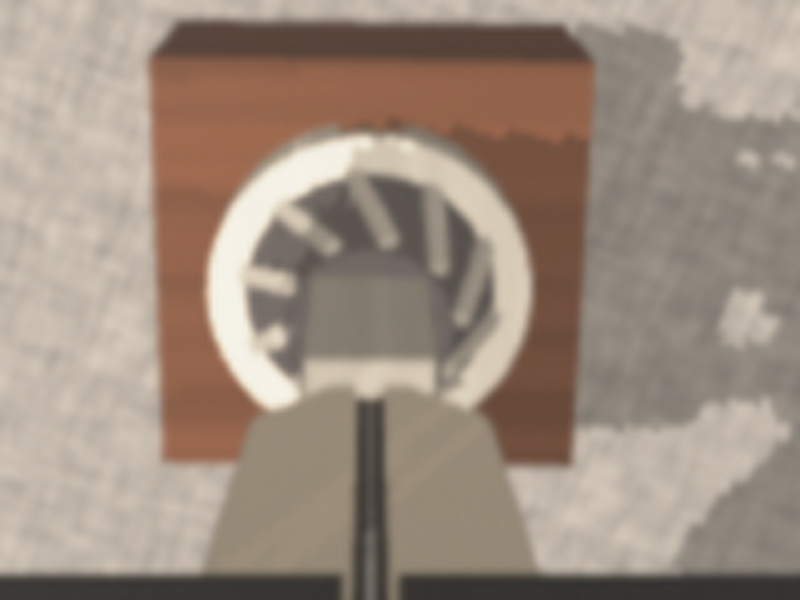

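View pics/top5.png

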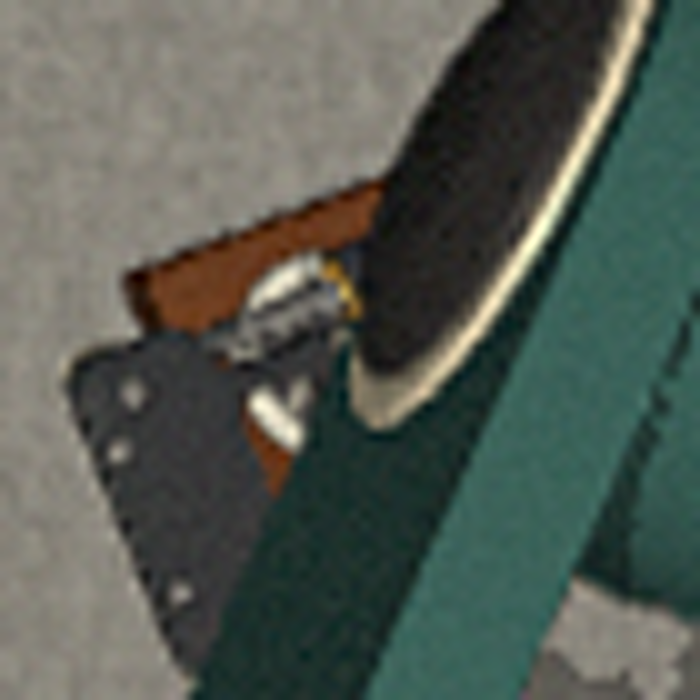

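The closed fingertips sit at (252,227) in the wrist view, apparently above the neck top, although the reported TCP is 31 mm below it. I'll open the gripper and compare the actual fingertips with the reported TCP.

```bash
python3 -m pendant '[[[-1,0,0,0,0,0,0],[-1,0,0,0,0,0,0],[-1,0,0,0,0,0,0],[-1,0,0,0,0,0,0],[-1,0,0,0,0,0,0],[-1,0,0,0,0,0,0],[-1,0,0,0,0,0,0],[-1,0,0,0,0,0,0]]]'
python3 -c "
from h import *
s,R=rep()
c=env.capture('side'); crop(c['frame'],244,88,80,80,8,'pics/s6.png')
for y in (-.0465,.0465):
  for d in (0,.033): print(y,d,(proj(c,s['eef_pos']+R@[-d,y,0])-[244,88])*8)
c=env.capture('wrist');cv2.imwrite('pics/w6.png',c['frame'][:,:,::-1])
for y in (-.0465,.0465):
  for d in (0,.033):
    for z in (-.0075,.0075): print(y,d,z,proj(c,s['eef_pos']+R@[-d,y,z]))
"
```

```text
clock: 5.42
eef_pos: [0.5001, -0.2368, 0.0731]
tcp_rot: [2.031, 0.36, -2.031]
force: [-0.4, 1.2, -0.2]
finger_gap: 0.526
t 5.4167 pos [ 0.5001 -0.2368  0.0731] yaw -69.92 tilt [ 0. -0. -1.] F [-0.4  1.2 -0.2] M [ 0.03 -0.    0.02] gap 0.526
-0.0465 0 [343.28647247 482.83400071]
-0.0465 0.033 [348.96079214 422.16455617]
0.0465 0 [305.00531979 321.7999622 ]
0.0465 0.033 [309.66660271 260.68239821]
-0.0465 0 -0.0075 [191.67905674 208.80340366]
-0.0465 0 0.0075 [192.90881694 226.94112891]
-0.0465 0.033 -0.0075 [181.08266625 226.07585143]
-0.0465 0.033 0.0075 [182.76166427 246.83456963]
0.0465 0 -0.0075 [313.5644048  208.81000004]
0.0465 0 0.0075 [312.38270418 226.95351128]
0.0465 0.033 -0.0075 [323.74259939 226.09030026]
0.0465 0.033 0.0075 [322.12914738 246.85658416]
```

View pics/s6.png

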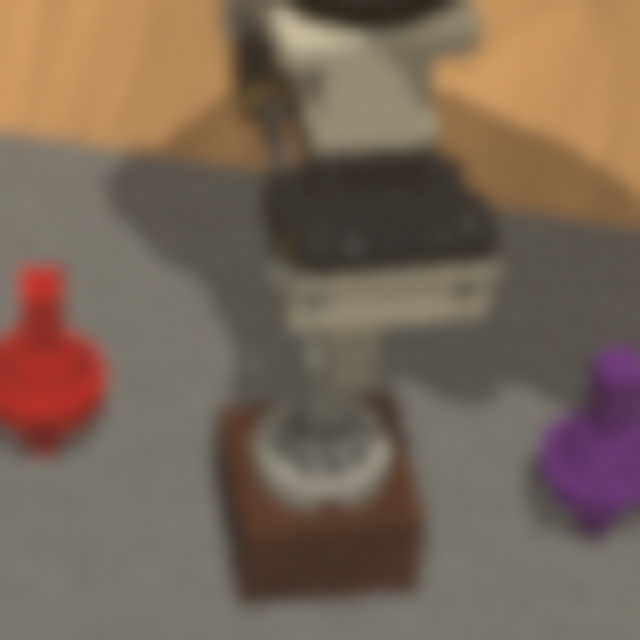

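View pics/w6.png

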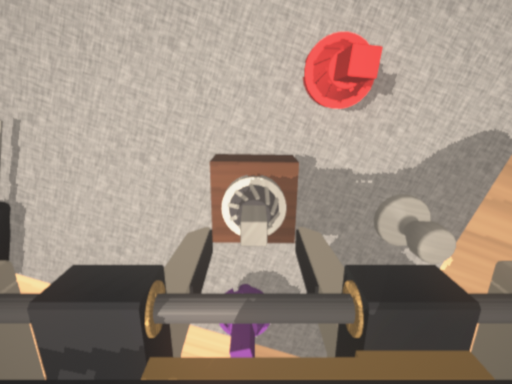

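Both views agree that the real fingertips are about 40 mm short of the reported TCP: the tip edges match points about 40 mm behind it. So the fingers were above the neck top. I'll lower the open gripper and check the view and the force.

```bash
python3 -m pendant '[[[-1,0,0,0,0,0,0],[-1,0,0,0,0,0,0],[-1,0,0,0,0,0,0],[-1,0,0,0,0,0,0],[-1,0.1,0,0,0,0,0],[-1,0.1,0,0,0,0,0],[-1,0.1,0,0,0,0,0],[-1,0,0,0,0,0,0]]]'
python3 -m pendant '[[[-1,0,0,0,0,0,0],[-1,0,0,0,0,0,0],[-1,0,0,0,0,0,0],[-1,0,0,0,0,0,0]]]'
python3 -c "
from h import *
s,R=rep([.501,-.2376,.035])
c=env.capture('wrist');cv2.imwrite('pics/w7.png',c['frame'][:,:,::-1])
for p in ([.501,-.2376,.104],[.501,-.2376,.054]): print(proj(c,p))
c=env.capture('side'); crop(c['frame'],244,88,80,80,8,'pics/s7.png')
"
```

```text
clock: 6.18
eef_pos: [0.4991, -0.2362, 0.0465]
tcp_rot: [2.029, 0.362, -2.034]
force: [-0.6, -0.5, -1.0]
finger_gap: 0.997
clock: 6.52
eef_pos: [0.5003, -0.2369, 0.0495]
tcp_rot: [2.031, 0.359, -2.03]
force: [-0.2, -0.1, 0.3]
finger_gap: 1.002
t 6.5167 pos [ 0.5003 -0.2369  0.0495] yaw -69.92 tilt [ 6.e-04 -3.e-04 -1.e+00] F [-0.2 -0.1  0.3] M [0.05 0.   0.01] gap 1.002
tool shift norm [ 0.1809  0.0118 -0.0055]
[253.92268859 251.81033214]
[253.8785592  219.63885626]
```

View pics/w7.png

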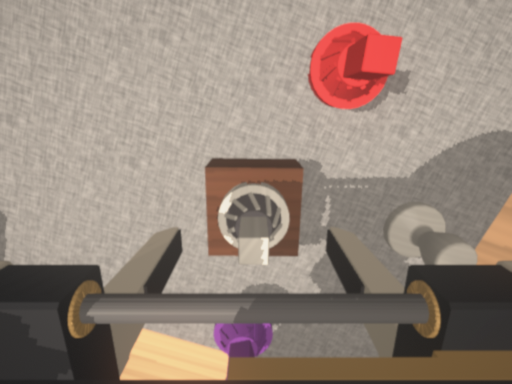

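View pics/s7.png

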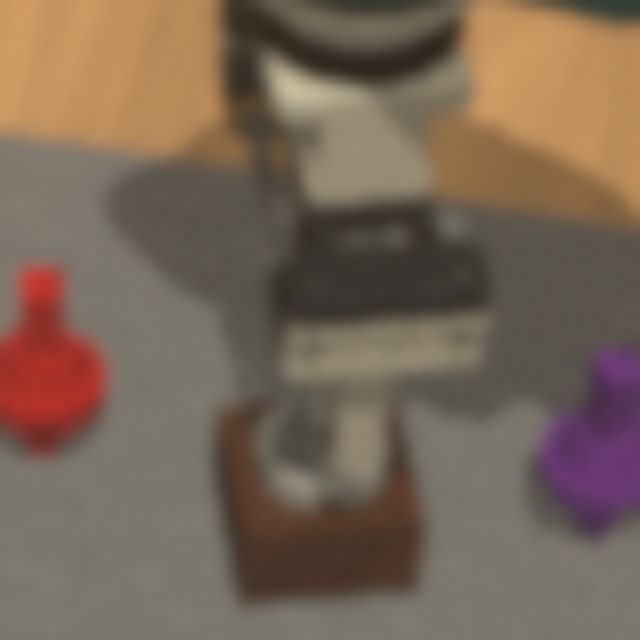

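The neck now lies partly between the fingers, which are level with its upper part. I'll go 14 mm lower and close.

```bash
python3 -m pendant '[[[-1,0.09,0.01,0,0,0,0],[-1,0.09,0,0,0,0,0],[-1,0,0,0,0,0,0],[1,0,0,0,0,0,0],[1,0,0,0,0,0,0],[1,0,0,0,0,0,0],[1,0,0,0,0,0,0],[1,0,0,0,0,0,0]]]'
python3 -m pendant '[[[1,0,0,0,0,0,0],[1,0,0,0,0,0,0],[1,0,0,0,0,0,0],[1,0,0,0,0,0,0],[1,0,0,0,0,0,0],[1,0,0,0,0,0,0],[1,0,0,0,0,0,0],[1,0,0,0,0,0,0]]]'
python3 -m pendant '[[[1,0,0,0,0,0,0],[1,0,0,0,0,0,0],[1,0,0,0,0,0,0],[1,0,0,0,0,0,0]]]'
python3 -c "
from h import *
s,R=rep()
c=env.capture('wrist');crop(c['frame'],150,130,220,160,3.5,'pics/w8.png')
c=env.capture('side'); crop(c['frame'],244,88,80,80,8,'pics/s8.png')
"
```

```text
clock: 7.28
eef_pos: [0.5004, -0.2375, 0.0349]
tcp_rot: [2.031, 0.359, -2.03]
force: [0.6, 0.7, 0.7]
finger_gap: 0.688
clock: 7.95
eef_pos: [0.5002, -0.2374, 0.0346]
tcp_rot: [2.031, 0.36, -2.031]
force: [-0.4, 0.2, -0.5]
finger_gap: 0.19
clock: 8.28
eef_pos: [0.5003, -0.2374, 0.0346]
tcp_rot: [2.031, 0.36, -2.031]
force: [-1.0, 1.2, -0.5]
finger_gap: 0.194
t 8.2833 pos [ 0.5003 -0.2374  0.0346] yaw -69.92 tilt [-1.e-04  2.e-04 -1.e+00] F [-1.   1.2 -0.5] M [ 0.19  0.13 -0.01] gap 0.194
```

View pics/w8.png

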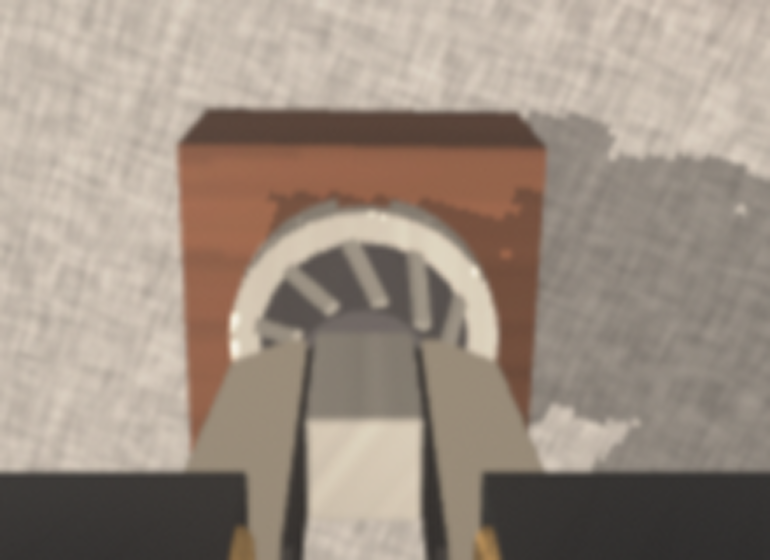

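View pics/s8.png

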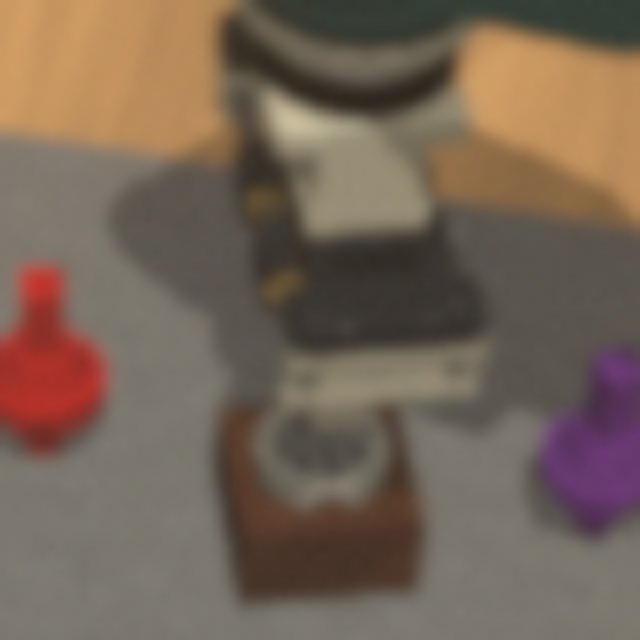

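The gap of 0.194 equals 18 mm, so the neck is gripped near the middle with the burr seated. Burr origin z is reported TCP z + 7.4 mm. Now I'll lift.

```bash
python3 -m pendant '[[[1,-0.1,0,0,0,0,0],[1,-0.2,0,0,0,0,0],[1,-0.3,0,0,0,0,0],[1,-0.4,0,0,0,0,0],[1,-0.4,0,0,0,0,0],[1,-0.2,0,0,0,0,0],[1,0,0,0,0,0,0],[1,0,0,0,0,0,0]]]'
python3 -c "
from h import *
s,R=rep([.540,.160,.170]); print(s['joint_positions'].round(3))
c=env.capture('side'); crop(c['frame'],224,48,120,120,6,'pics/s9.png')
c=env.capture('top'); crop(c['frame'],130,150,60,60,10,'pics/t9.png')
"
```

```text
clock: 9.05
eef_pos: [0.5005, -0.2376, 0.1631]
tcp_rot: [2.032, 0.359, -2.029]
force: [-0.9, -0.1, -3.5]
finger_gap: 0.193
t 9.05 pos [ 0.5005 -0.2376  0.1631] yaw -69.92 tilt [ 1.1e-03 -6.0e-04 -1.0e+00] F [-0.9 -0.1 -3.5] M [0.   0.03 0.01] gap 0.193
tool shift norm [-0.0889 -4.4987 -2.1701]
[-0.489 -0.145  1.727 -0.     1.558  0.731]
```

View pics/s9.png

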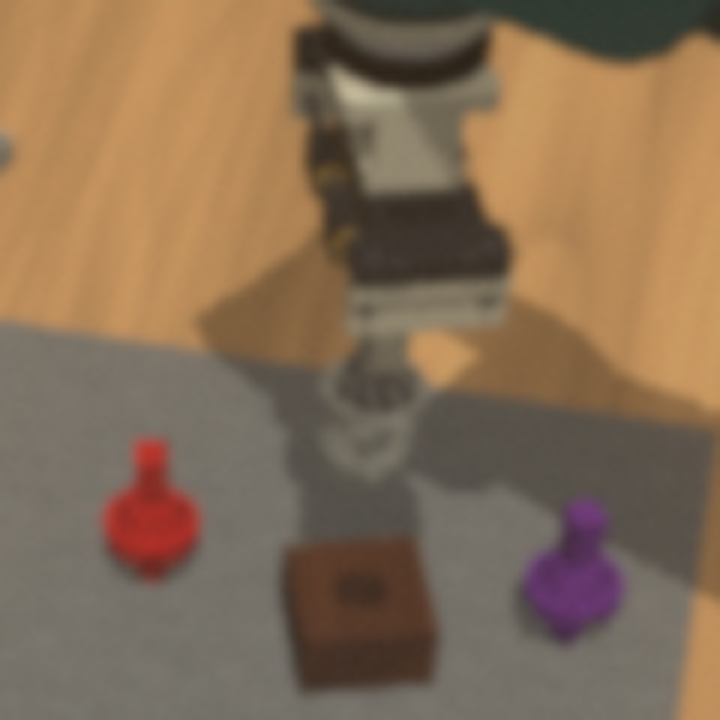

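View pics/t9.png

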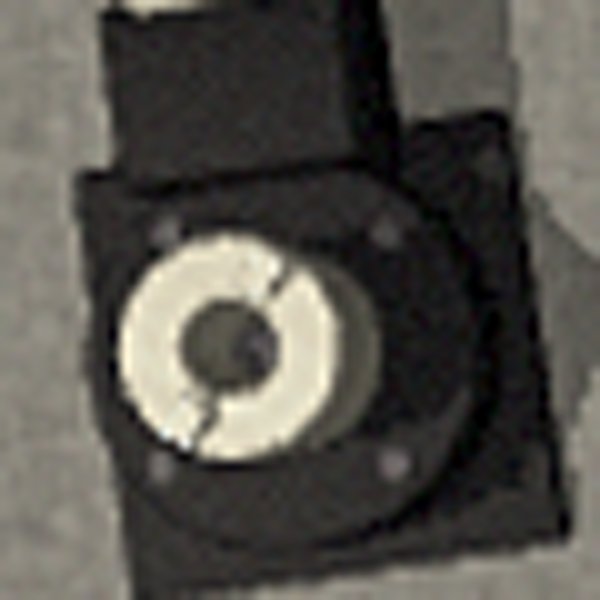

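The burr is out, upright and clean, and the stand is empty. I'll carry it to just short of the drive, turn towards the dog angle of about -27°, and look with the wrist camera.

```bash
python3 -m pendant '[[[1,-0.03,-0.3,-0.1,0,0,0],[1,-0.03,-0.44,-0.154,0,0,0],[1,-0.03,-0.44,-0.154,0,0,0],[1,-0.03,-0.44,-0.154,0,0,0],[1,0,-0.44,-0.154,0,0,0],[1,0,-0.44,-0.154,0,0,0],[1,0,-0.44,-0.154,0,0,0],[1,0,-0.44,-0.154,0,0,0]]]'
python3 -m pendant '[[[1,0,-0.44,-0.154,0,0,0],[1,0,-0.44,-0.154,0,0,0],[1,0,-0.15,-0.05,0,0,0],[1,0,0,0,-0.035,0,0],[1,0,0,0,-0.035,0,0],[1,0,0,0,-0.035,0,0],[1,0,0,0,-0.035,0,0],[1,0,0,0,-0.035,0,0]]]'
python3 -m pendant '[[[1,0,0,0,-0.035,0,0],[1,0,0,0,-0.029,0,0],[1,0,0,0,0,0,0],[1,0,0,0,0,0,0]]]'
python3 -c "
from h import *
s,R=rep([.540,.226,.170]); print(s['joint_positions'].round(3))
c=env.capture('wrist'); cv2.imwrite('pics/w10.png',c['frame'][:,:,::-1]); print(proj(c,[.5405,.2265,.09]))
"
```

```text
clock: 9.82
eef_pos: [0.495, 0.0505, 0.1706]
tcp_rot: [2.029, 0.36, -2.033]
force: [0.7, -0.4, -2.2]
finger_gap: 0.193
clock: 10.48
eef_pos: [0.4941, 0.1358, 0.1705]
tcp_rot: [1.678, 0.818, -1.682]
force: [-0.9, 0.7, -2.9]
finger_gap: 0.191
clock: 10.82
eef_pos: [0.4943, 0.1358, 0.1711]
tcp_rot: [1.547, 0.948, -1.55]
force: [-0.3, -0.4, -2.9]
finger_gap: 0.191
t 10.8167 pos [0.4943 0.1358 0.1711] yaw -27.08 tilt [-1.6e-03 -4.0e-04 -1.0e+00] F [-0.3 -0.4 -2.9] M [-0.04 -0.08 -0.01] gap 0.191
tool shift norm [ 0.0118 -0.0042 -1.2642]
[ 0.218 -0.239  1.795 -0.     1.587  0.691]
[253.05585113  84.10460441]
```

View pics/w10.png

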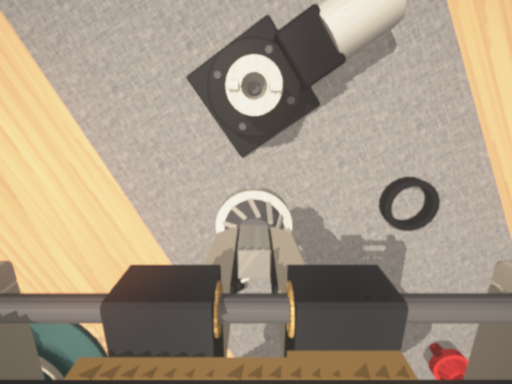

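```bash
python3 -c "
from h import *
c=env.capture('wrist'); crop(c['frame'],219,50,70,70,10,'pics/w11.png')
crop(c['frame'],200,170,110,90,7,'pics/w11b.png')
"
```

```text
(no output)
```

View pics/w11.png

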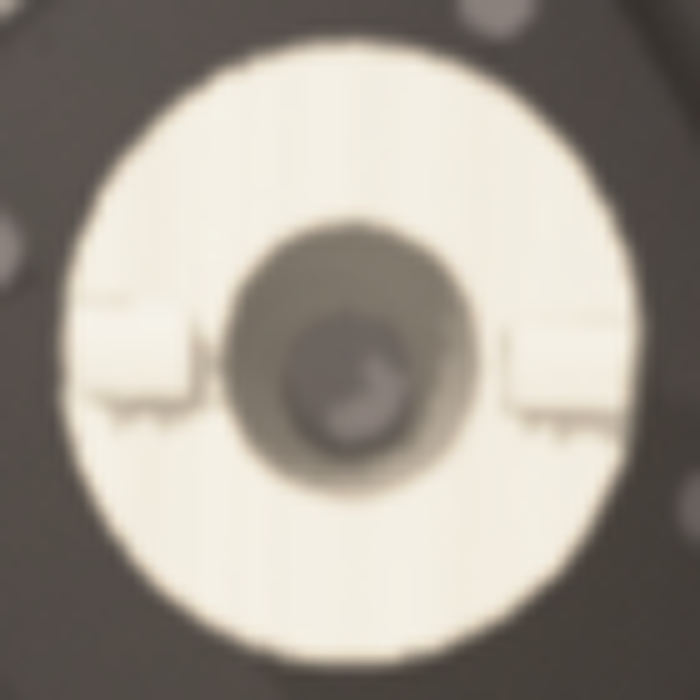

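View pics/w11b.png

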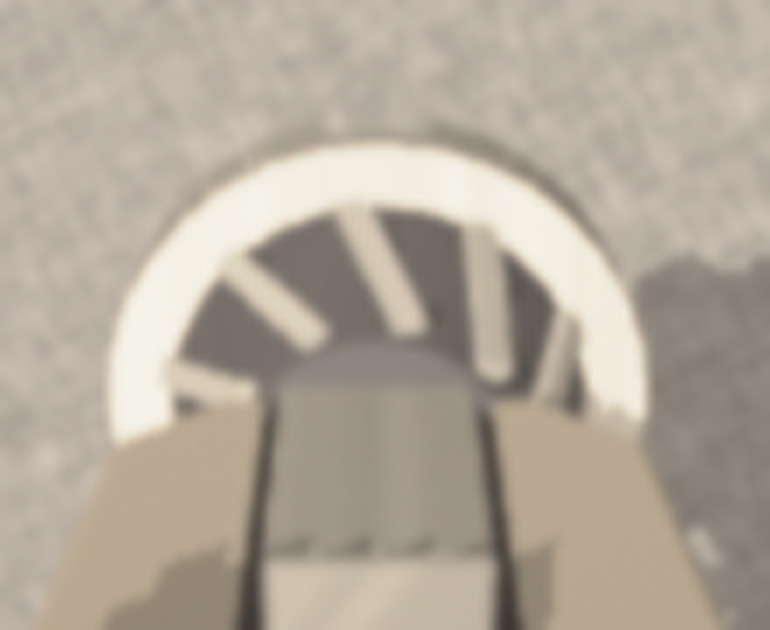

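The wrist crop shows the two dogs clearly: the left one centred near (135,350) and the right one near (565,365). The bore is centred at about (352,357).

```bash
python3 -c "
from h import *
c=env.capture('wrist'); s,R=rep()
q=lambda x,y,z: ray(c,(219+x/10-.45,50+y/10-.45),z)[:2]
a,b=q(193,352,.095),q(508,365,.095); d=b-a; print(a,b,np.hypot(*d),'dogs mid',(a+b)/2,np.degrees(np.arctan2(d[1],d[0])))
for e in (((95,403),(193,400)),((518,408),(615,420))):
  pass
a,b=q(130,400,.09),q(565,413,.09); d=b-a; print('shadow line ang',np.degrees(np.arctan2(d[1],d[0])))
print('nose',q(350,352,.09),'bore',q(352,357,.09))
im=c['frame'][50:120,219:289].min(2); m=(im>170).astype(np.uint8)
cs,_=cv2.findContours(m,cv2.RETR_EXTERNAL,cv2.CHAIN_APPROX_NONE); k=max(cs,key=cv2.contourArea); e=cv2.fitEllipse(k); print(e, ray(c,np.array(e[0])+[219,50],.09))
# flange ellipse of the burr in hand: measured eef
# outer flange top edge pts in crop b (x7 @200,170) : left (108,385), right (648,385), top (380,143)
zt=s['eef_pos'][2]+.0074+.012
P=[ray(c,(200+x/7-.43,170+y/7-.43),zt)[:2] for x,y in ((108,385),(648,385),(380,143),(190,225),(565,225))]
P=np.array(P); A=np.c_[2*P,np.ones(len(P))]; sol=np.linalg.lstsq(A,(P**2).sum(1),rcond=None)[0]; print('flange c',sol[:2],'r',np.sqrt(sol[2]+sol[:2]@sol[:2]),'rel tool',(R.T@np.array([*(sol[:2]-s['eef_pos'][:2]),0])))
"
```

```text
t 10.9667 pos [0.4945 0.1359 0.1718] yaw -27.05 tilt [-7.e-04 -2.e-04 -1.e+00] F [ 0.5  0.2 -2.8] M [-0.02 -0.07  0.  ] gap 0.19
[0.5278178  0.23221927] [0.55323511 0.21794884] 0.029149356344812867 dogs mid [0.54052646 0.22508406] -29.311819894934903
shadow line ang -28.70835772470044
nose [0.54089052 0.22592996] bore [0.54085752 0.22545232]
((34.399078369140625, 34.89908218383789), (55.744903564453125, 60.479087829589844), 0.6101292371749878) [0.54070436 0.22587782 0.09      ]
flange c [0.49483913 0.13563968] r 0.027025102843841194 rel tool [-2.05551126e-07  4.74106826e-04  9.77861994e-05]
```

The estimates agree:
- Nose at (0.5408, 0.2258).
- Dog angle about -29.2°.
- Flange centred on the tool to within 0.5 mm, with its radius measuring 27.0 mm.

I'll turn 2.1° and move over the spindle.

```bash
python3 -m pendant '[[[1,0,0,0,0.012,0,0],[1,0,-0.012,-0.316,0,0,0],[1,0,-0.012,-0.316,0,0,0],[1,0,-0.012,-0.316,0,0,0],[1,0,-0.012,-0.316,0,0,0],[1,0,0,0,0,0,0],[1,0,0,0,0,0,0],[1,0,0,0,0,0,0]]]'
python3 -c "
from h import *
s,R=rep([.5405,.2261,.130]); z=R.T@np.array([0,0,-1]); print('align', np.cross([1,0,0],z)/np.pi)
c=env.capture('side'); crop(c['frame'],190,190,90,90,7,'pics/s12.png')
"
```

```text
clock: 11.63
eef_pos: [0.5401, 0.226, 0.1719]
tcp_rot: [1.572, 0.924, -1.573]
force: [0.7, -0.0, -2.0]
finger_gap: 0.19
t 11.6333 pos [0.5401 0.226  0.1719] yaw -29.1 tilt [-7.e-04 -4.e-04 -1.e+00] F [ 0.7 -0.  -2. ] M [-0.02 -0.11 -0.01] gap 0.19
tool shift norm [ 0.5237  0.004  -0.0038]
align [-0.          0.000222    0.00011566]
```

View pics/s12.png

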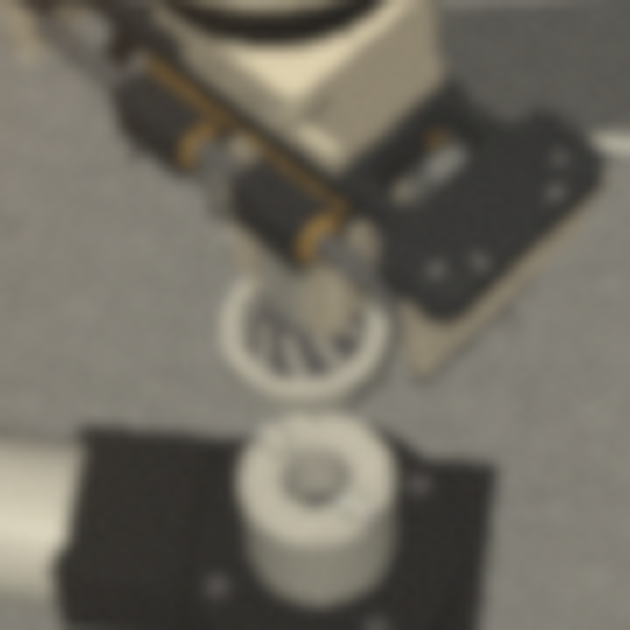

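```bash
python3 -m pendant '[[[1,0.22,0.004,-0.004,0,0,0],[1,0.22,0,0,0,0,0],[1,0.2,0,0,0,0,0],[1,0,0,0,0,0,0],[1,0,0,0,0,0,0],[1,0,0,0,0,0,0]]]'
python3 -c "
from h import *
s,R=rep([.5405,.2261,.0916])
c=env.capture('side'); crop(c['frame'],190,190,90,90,7,'pics/s13.png')
print((proj(c,[*s['eef_pos'][:2],s['eef_pos'][2]+.0194])-190)*7, (proj(c,[.5407,.2258,.09])-190)*7)
c=env.capture('wrist'); crop(c['frame'],180,130,150,120,5,'pics/w13.png')
"
```

```text
clock: 12.18
eef_pos: [0.5411, 0.2262, 0.1224]
tcp_rot: [1.574, 0.924, -1.571]
force: [0.4, -0.3, -3.0]
finger_gap: 0.189
t 12.1833 pos [0.5411 0.2262 0.1224] yaw -29.1 tilt [ 1.3e-03  5.0e-04 -1.0e+00] F [ 0.4 -0.3 -3. ] M [-0.02 -0.1  -0.04] gap 0.189
tool shift norm [ 0.3853 -0.0065  0.0046]
[304.59608235 394.14665303] [311.3230011  469.07040123]
```

View pics/s13.png

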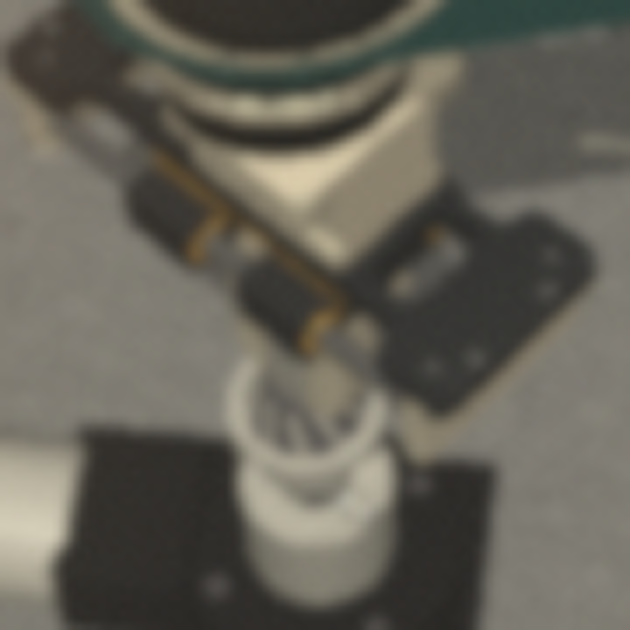

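View pics/w13.png

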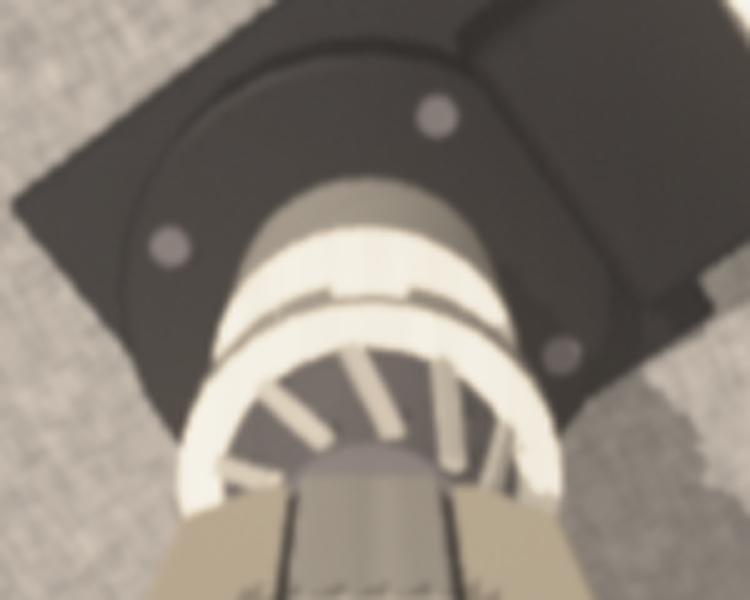

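Aligned: the shank is above the bore. I'll lower it slowly into the taper, stopping before the thrust button.

```bash
python3 -m pendant '[[[1,0.06,-0.006,0.004,0,0,0],[1,0.06,0,0,0,0,0],[1,0.06,0,0,0,0,0],[1,0.06,0,0,0,0,0],[1,0.06,0,0,0,0,0],[1,0,0,0,0,0,0],[1,0,0,0,0,0,0],[1,0,0,0,0,0,0]]]'
python3 -c "
from h import *
s,R=rep([.5405,.2261,.0916])"
```

```text
clock: 12.95
eef_pos: [0.5403, 0.2264, 0.0972]
tcp_rot: [1.572, 0.925, -1.572]
force: [-0.4, -0.2, -3.2]
finger_gap: 0.19
t 12.95 pos [0.5403 0.2264 0.0972] yaw -29.06 tilt [ 1.e-04  0.e+00 -1.e+00] F [-0.4 -0.2 -3.2] M [ 0.02 -0.01 -0.02] gap 0.19
tool shift norm [0.0697 0.0045 0.002 ]
```

```bash
python3 -m pendant '[[[1,0.02,0,0,0,0,0],[1,0.02,0,0,0,0,0],[1,0.02,0,0,0,0,0],[1,0,0,0,0,0,0],[1,0,0,0,0,0,0]]]'; python3 -m pendant '[[[1,0.015,0,0,0,0,0],[1,0,0,0,0,0,0],[1,0,0,0,0,0,0]]]'; python3 -m pendant '[[[1,0.015,0,0,0,0,0],[1,0,0,0,0,0,0],[1,0,0,0,0,0,0]]]';  python3 -m pendant '[[[1,0.015,0,0,0,0,0],[1,0,0,0,0,0,0],[1,0,0,0,0,0,0]]]'
```

```text
clock: 13.37
eef_pos: [0.5401, 0.2264, 0.0921]
tcp_rot: [1.572, 0.925, -1.572]
force: [-0.8, -0.4, -3.5]
finger_gap: 0.191
clock: 13.62
eef_pos: [0.5403, 0.2265, 0.0912]
tcp_rot: [1.572, 0.925, -1.572]
force: [0.2, -0.4, -0.3]
finger_gap: 0.191
clock: 13.87
eef_pos: [0.5404, 0.2264, 0.0902]
tcp_rot: [1.573, 0.925, -1.572]
force: [-1.1, 0.0, 3.5]
finger_gap: 0.194
clock: 14.12
eef_pos: [0.5403, 0.2264, 0.0888]
tcp_rot: [1.572, 0.925, -1.572]
force: [0.2, -0.2, 4.1]
finger_gap: 0.194
```

The force rose to about +4 N, i.e. 7 N on the button, at exactly the expected height. I'll carry on towards the dog level in 1 mm steps.

```bash
for i in 1; do python3 -m pendant '[[[1,0.015,0,0,0,0,0],[1,0,0,0,0,0,0],[1,0,0,0,0,0,0]]]'; done; python3 -m pendant '[[[1,0.015,0,0,0,0,0],[1,0,0,0,0,0,0],[1,0,0,0,0,0,0]]]';  python3 -m pendant '[[[1,0.01,0,0,0,0,0],[1,0,0,0,0,0,0],[1,0,0,0,0,0,0]]]'
```

```text
clock: 14.37
eef_pos: [0.5403, 0.2264, 0.0878]
tcp_rot: [1.572, 0.925, -1.572]
force: [-1.1, 0.0, 6.6]
finger_gap: 0.192
clock: 14.62
eef_pos: [0.5404, 0.2263, 0.0868]
tcp_rot: [1.573, 0.925, -1.572]
force: [-2.5, -2.5, 7.8]
finger_gap: 0.191
clock: 14.87
eef_pos: [0.5404, 0.2263, 0.0861]
tcp_rot: [1.573, 0.924, -1.572]
force: [-2.1, -2.3, 10.1]
finger_gap: 0.188
```

```bash
python3 -m pendant '[[[1,0.005,0,0.008,0,0,0],[1,0,0,0,0,0,0],[1,0,0,0,0,0,0]]]'; python3 -c "
from h import *
rep()"; python3 -m pendant '[[[1,0.01,0,0,0,0,0],[1,0,0,0,0,0,0],[1,0,0,0,0,0,0]]]'; python3 -c "
from h import *
rep()
c=env.capture('wrist'); crop(c['frame'],180,130,150,120,5,'pics/w14.png')
c=env.capture('side'); crop(c['frame'],190,210,80,80,8,'pics/s14.png')"
```

```text
clock: 15.12
eef_pos: [0.5402, 0.226, 0.0857]
tcp_rot: [1.573, 0.925, -1.571]
force: [-0.7, 0.3, 7.7]
finger_gap: 0.191
t 15.1167 pos [0.5402 0.226  0.0857] yaw -29.06 tilt [ 1.1e-03  6.0e-04 -1.0e+00] F [-0.7  0.3  7.7] M [0.09 0.07 0.03] gap 0.191
clock: 15.37
eef_pos: [0.5402, 0.226, 0.0849]
tcp_rot: [1.573, 0.925, -1.571]
force: [-0.2, -0.2, 7.6]
finger_gap: 0.192
t 15.3667 pos [0.5402 0.226  0.0849] yaw -29.06 tilt [ 1.e-03  4.e-04 -1.e+00] F [-0.2 -0.2  7.6] M [-0.08  0.04 -0.03] gap 0.192
```

View pics/w14.png

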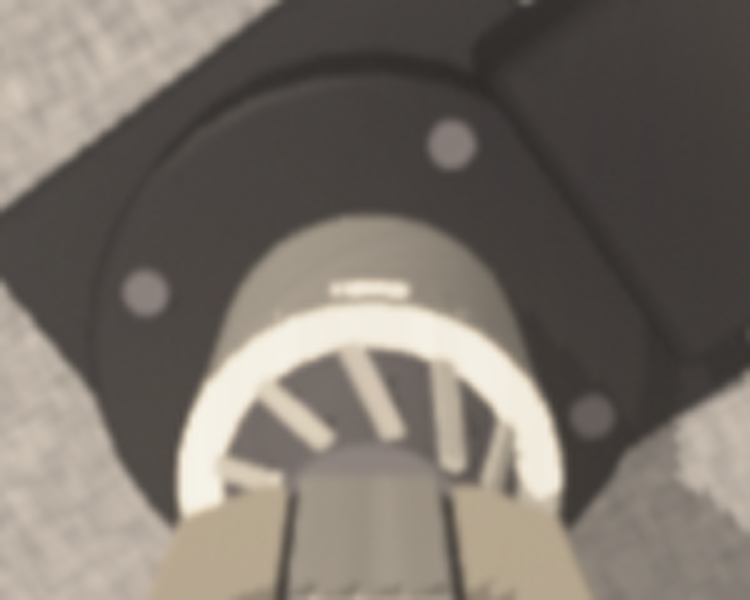

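View pics/s14.png

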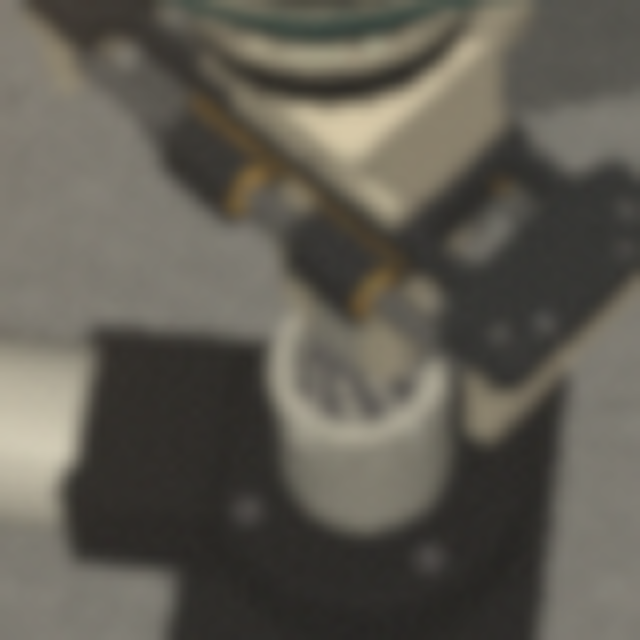

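In the wrist view the flange is nearly on the nose. It hasn't slipped in the grip, as its pixels haven't moved, and its underside is below the dog tops, so the slots have engaged. I'll press on.

```bash
python3 -m pendant '[[[1,0.012,0,0,0,0,0],[1,0,0,0,0,0,0],[1,0,0,0,0,0,0]]]'; python3 -m pendant '[[[1,0.012,0,0,0,0,0],[1,0,0,0,0,0,0],[1,0,0,0,0,0,0]]]'; python3 -m pendant '[[[1,0.01,0,0,0,0,0],[1,0,0,0,0,0,0],[1,0,0,0,0,0,0]]]'
```

```text
clock: 15.72
eef_pos: [0.5403, 0.2259, 0.0839]
tcp_rot: [1.573, 0.925, -1.571]
force: [-0.5, -1.0, 9.1]
finger_gap: 0.194
clock: 15.97
eef_pos: [0.5403, 0.2258, 0.083]
tcp_rot: [1.573, 0.925, -1.571]
force: [-0.2, -1.3, 8.5]
finger_gap: 0.193
clock: 16.22
eef_pos: [0.5403, 0.2258, 0.0825]
tcp_rot: [1.573, 0.924, -1.571]
force: [-2.0, -2.5, 10.5]
finger_gap: 0.191
```

```bash
python3 -c "
from h import *
rep()"
```

```text
t 16.2167 pos [0.5403 0.2258 0.0825] yaw -29.06 tilt [ 1.2e-03  1.0e-04 -1.0e+00] F [-2.  -2.5 10.5] M [-0.51  0.44 -0.02] gap 0.191
```

```bash
python3 -m pendant '[[[1,0.01,0,0.005,0,0,0],[1,0,0,0,0,0,0],[1,0,0,0,0,0,0]]]'; python3 -m pendant '[[[1,0.008,0,0,0,0,0],[1,0,0,0,0,0,0],[1,0,0,0,0,0,0]]]';  python3 -c "
from h import *
rep()
c=env.capture('wrist'); crop(c['frame'],180,130,150,120,5,'pics/w15.png')"
```

```text
clock: 16.47
eef_pos: [0.5403, 0.2258, 0.0825]
tcp_rot: [1.574, 0.925, -1.57]
force: [-4.2, -0.3, 17.3]
finger_gap: 0.19
clock: 16.72
eef_pos: [0.5404, 0.2258, 0.0825]
tcp_rot: [1.574, 0.925, -1.57]
force: [-6.5, -2.2, 22.6]
finger_gap: 0.192
t 16.7167 pos [0.5404 0.2258 0.0825] yaw -29.06 tilt [ 2.4e-03  9.0e-04 -1.0e+00] F [-6.5 -2.2 22.6] M [-0.47  1.25  0.01] gap 0.192
```

View pics/w15.png

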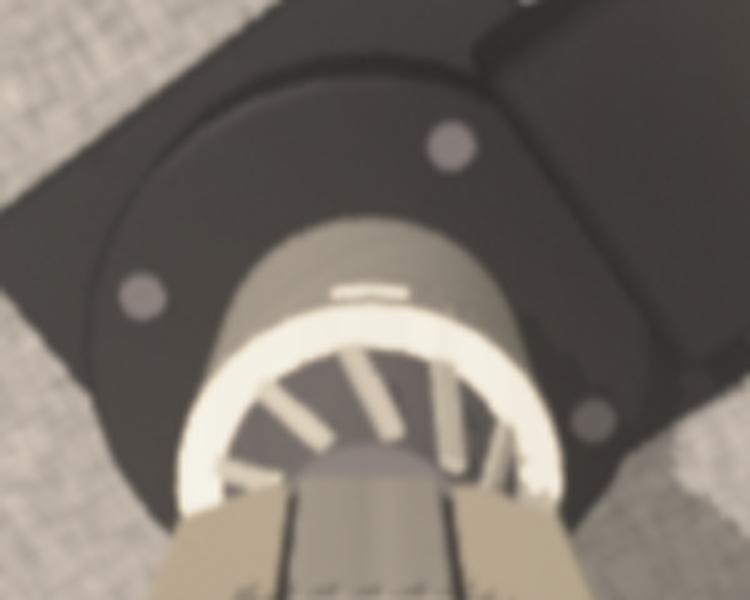

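It has come to a hard stop at the predicted home height of 0.0825: the force climbs to 22.6 N with no further travel. I'll ease off the push, open and withdraw straight up.

```bash
python3 -m pendant '[[[1,-0.01,0,0,0,0,0],[1,-0.004,0,-0.004,0,0,0],[1,0,0,0,0,0,0],[-1,0,0,0,0,0,0],[-1,0,0,0,0,0,0],[-1,0,0,0,0,0,0],[-1,0,0,0,0,0,0],[-1,0,0,0,0,0,0]]]'; python3 -m pendant '[[[-1,0,0,0,0,0,0],[-1,0,0,0,0,0,0],[-1,0,0,0,0,0,0],[-1,0,0,0,0,0,0],[-1,0,0,0,0,0,0],[-1,0,0,0,0,0,0]]]'; python3 -c "
from h import *
rep()"
```

```text
clock: 17.43
eef_pos: [0.5397, 0.2257, 0.0809]
tcp_rot: [1.572, 0.925, -1.573]
force: [0.4, -1.2, 0.2]
finger_gap: 0.502
clock: 17.93
eef_pos: [0.5399, 0.2258, 0.0812]
tcp_rot: [1.572, 0.925, -1.572]
force: [-1.0, -0.3, -0.3]
finger_gap: 0.932
t 17.9333 pos [0.5399 0.2258 0.0812] yaw -29.06 tilt [ 1.e-04  1.e-04 -1.e+00] F [-1.  -0.3 -0.3] M [-0.04 -0.05 -0.  ] gap 0.932
```

```bash
python3 -m pendant '[[[-1,-0.1,0,0,0,0,0],[-1,-0.25,0,0,0,0,0],[-1,-0.3,0,0,0,0,0],[-1,-0.35,0,0,0,0,0],[-1,-0.4,0,0,0,0,0],[-1,-0.3,0,0,0,0,0],[-1,-0.1,0,0,0,0,0],[-1,0,0,0,0,0,0]]]'; python3 -m pendant '[[[-1,0,0,0.4,0,0,0],[-1,0,0,0.4,0,0,0],[-1,0,0,0.4,0,0,0],[-1,0,0,0.3,0,0,0],[-1,0,0,0,0,0,0],[-1,0,0,0,0,0,0]]]'; python3 -c "
from h import *
rep()
c=env.capture('wrist'); p=proj(c,[.5408,.2258,.102]).astype(int); print(p); crop(c['frame'],max(p[0]-45,0),max(p[1]-45,0),90,90,6.5,'pics/w16.png')
q=lambda u:((proj(c,u)-[max(p[0]-45,0),max(p[1]-45,0)])*6.5).round(0)
for n,z,u in (('flange home',.102,0),('flange on dogs',.107,0),('necktop home',.152,0)): print(n,q([.5408,.2258,z]))
c=env.capture('side'); crop(c['frame'],190,200,90,90,6.5,'pics/s16.png')
c=env.capture('top'); cv2.imwrite('pics/t16.png',c['frame'][:,:,::-1])
"
```

```text
clock: 18.6
eef_pos: [0.5405, 0.226, 0.228]
tcp_rot: [1.575, 0.924, -1.569]
force: [-0.6, -0.2, -0.9]
finger_gap: 0.999
clock: 19.1
eef_pos: [0.4811, 0.1202, 0.2242]
tcp_rot: [1.573, 0.924, -1.574]
force: [-0.2, 0.0, 0.5]
finger_gap: 0.997
t 19.1 pos [0.4811 0.1202 0.2242] yaw -29.15 tilt [-6.e-04 -1.e-04 -1.e+00] F [-0.2  0.   0.5] M [-0.07 -0.08  0.07] gap 0.997
[253  67]
flange home [298. 296.]
flange on dogs [298. 291.]
necktop home [298. 246.]
```

View pics/w16.png

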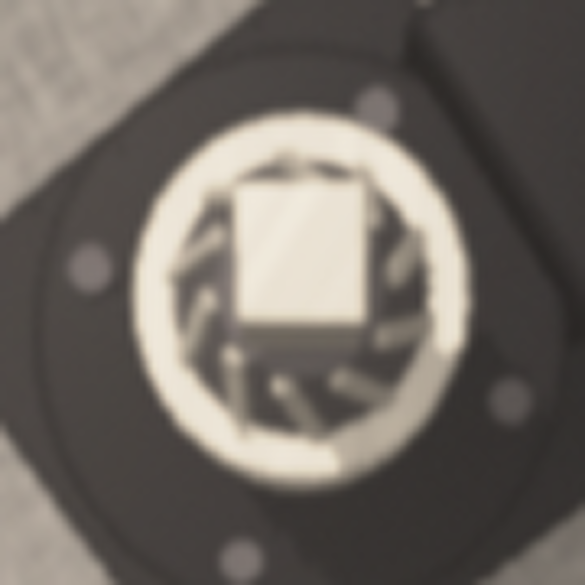

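View pics/s16.png

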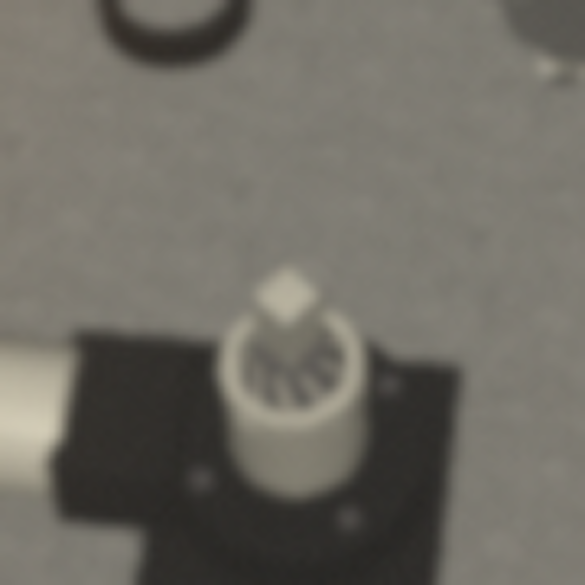

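View pics/t16.png

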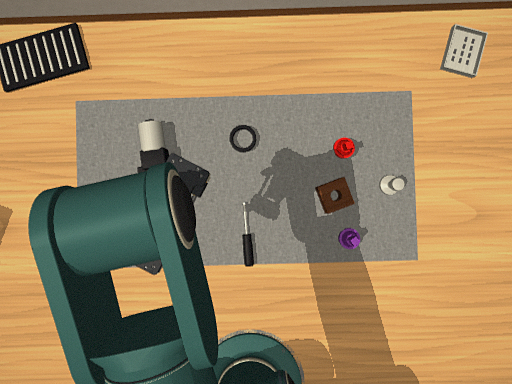

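The burr stands upright with its flange flush on the nose in the wrist crop (flange centred near (300,298), predicted home (298,296)) and in the side crop. The bystanders are where they were. I'll let the arm settle and hand in.

```bash
python3 -m pendant '[[[-1,0,0,0,0,0,0],[-1,0,0,0,0,0,0],[-1,0,0,0,0,0,0],[-1,0,0,0,0,0,0]]]'; python3 -c "
from h import *
rep(); print(env.hand_in())"
```

```text
clock: 19.58
eef_pos: [0.4817, 0.1212, 0.225]
tcp_rot: [1.572, 0.925, -1.572]
force: [0.0, -0.1, 0.6]
finger_gap: 1.001
t 19.5833 pos [0.4817 0.1212 0.225 ] yaw -29.03 tilt [-3.e-04 -0.e+00 -1.e+00] F [ 0.  -0.1  0.6] M [-0.   -0.04 -0.04] gap 1.001
the job is handed in; nothing more can be done
None
```

The burr is in the spindle, pressed home and released, and I handed the job in at about 19.6 s of the 72 s allowed; no verdict is reported.

- **Approach:** I lifted the burr from its stand and read the dog angle from the wrist camera (about -29°). I turned the burr to that angle before lowering it. The slots then dropped over the dogs with 8 to 10 N on the wrist, so no searching turn under load was needed. That skips the turning under a 10 to 20 N push you described.
- **Seating:** It came to a hard stop at the predicted home height, with 22.6 N on the wrist sensor. With the burr's weight that is about 26 N of push, which was the highest reading.
- **Last checks:** The wrist and side views show the flange flush on the nose, with its centre at the predicted home pixel. The gripper is open and clear with no force on it. The top view shows the ring, tamper and screwdriver where they were. The arm hid the jar there, but I never went near it.
- **What disagreed:** The fingertips turned out to be about 40 mm short of the reported TCP. The first grasp therefore closed on air above the neck, touching nothing. I found this by comparing the camera views and gripped again lower.

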